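# Set the sole clamp to its gauge mark

## Robot

A 7-joint arm with a two-finger parallel gripper is mounted at the origin on the work surface. World frame = base frame: x ahead of the robot, y to its left, z up, the work surface at z = 0. Lengths are in m, angles in rad, forces in N, time in s.
With the tool pointing down it reaches from about 0.425 to 0.875 m from the base axis. Payload 4.7 kg.
Tool frame: the origin (TCP) lies midway between the tips of the shut fingers; the grasp point (between the pads) lies 19 mm behind it (ctrl.grip_point_offset is the distance from the TCP to the grasp point, in m); z points along the fingers, y is the line along which they close (so a half turn about z gives the same grasp; the last joint's range is limited). The gripper opens to 87 mm and grips with 3 to 60 N. Pads are 19 mm wide; open, the fingers measure 117 mm over their backs; the gripper's body (75 mm by 190 mm) begins 51 mm behind the grasp point.
Start: joints at [1.147, 0.321, -0.07, 1.45, 0.023, 1.371, -0.057], TCP at [0.276, -0.589, 0.223] pointing down, gripper open.
Joint ranges: [-2.86, 2.86], [-0.3, 2.09], [-1.38, 1.24], [0.06, 2.45], [-1.56, 4.7], [0.09, 2.05], [-2.69, 2.69]. Speed limits (rad/s): [2.57, 2.57, 3.14, 3.14, 3.14, 3.14, 3.14].

## Interface

Orientations are given as a rotation vector (axis times angle).
In Python, from bench import ctrl gives the robot as it stands.
- The arm moves only by the tool move_arm, never from a script. Its argument "increments" is text: rows parted by semicolons, each of 7 numbers parted by spaces: the shift along the world's x, y, z in mm, then the turn, a rotation vector about the world's x, y, z in degrees, then the closure in counts, from 0 (fully open) to 255 (shut). A call has exactly 8 rows; each row shifts and turns the commanded pose from where the row before left it; what a row does not reach is not made up. A row lasts 1/12 s, in which the tool goes at most 41.7 mm and 7.16 degrees, less where a joint would pass 70% of its speed; a pose out of reach is approached as far as the arm can. A call with a gripper value outside its range is refused whole. The fingers move at their own pace and stop on an object; "grip_force" is the grip in N (left out, the last holds). Time passes only in rows, so rows that do not move let the fingers close, or fill a call up. It gives the time, the measured TCP pose, the force, the opening and the grip force at its end, in the units of the state.
- ctrl.get_state(): the state, without advancing time (a new reading comes with each control period).
- ctrl.get_image(name): name is "side" or "top" or "wrist"; returns a dict with "frame" (400x640x3 uint8, red, green, blue), "depth" (400x640 float32, m along the optical axis (not along the pixel's ray), 0 where there is no reading), "fx", "fy", "cx", "cy" (pixels), "position" and "orientation" of the camera in the world. Camera axes: x right, y down, z forward; pixel columns grow to the right and rows downward; lengths in m; the calibration is good to about 2 mm. The wrist camera is an equidistant fisheye: a pixel r from the principal point sees the ray r / f radians off the axis. A picture is of the moment at which its call begins.
- ctrl.close_job(): hands the job in; it is judged then, once.
Trained networks look in a picture, given as the dict that the camera call returned (one of the last four; its "shot" number tells which), for a name from the list of things; names that differ only in an ending like _2 or _b are one class to them, and where a whole thing is asked for, a point or a joint stands for the part that bears it (a point fixed in the world has none). Each returns a list of dicts, best first, with "score" (0 to 1); they miss things now and then, are a little off and sometimes report something else, mostly with a low value. They report only what shows in the picture. A call takes as long as a camera call.
- ctrl.find_in(target, picture): "centre" ([x, y, z] in m, in world coordinates, good to about 4 mm: the middle of the surface that is visible of it).
- ctrl.silhouettes(target, picture): "region" (400x640 bool, what is visible of it).
The state is a dict: "time": time; "joint_positions": joint angles; "qd": joint speeds; "joint_torque": joint torques, N m; "position": TCP position; "tool_rot": TCP orientation; "ft_force": force on the tool from outside, world axes, zero at the start; "torque": the same for the moment, N m; "grip_width": opening from 0.0 (shut) to 1.0 (fully open); "grip_force": force on a finger pad.
Only numpy, scipy, OpenCV 4.12 (cv2) and the standard library are available. Lean on these libraries where they do the work, as an engineer would, in place of code of your own. Each camera call takes 0.05 s, during which the arm holds its last target. There are 200 camera calls.

## Task

Set the shoe-sole clamp: with a light fingertip, roll the brass knurled wheel, a stroke at a time, so that its top travels towards the fixed blue jaw, until the yellow pointer of the red sliding jaw stands within the red gauge mark on the rule; if you run past it, roll back. Do it by touch alone: do not press the wheel hard, do not push the red jaw or the gauge mark themselves, and leave the spools, heel block, jar and hammer where they are.

Things in the scene. Friction and masses are not known exactly. Their poses are not given: they have to be found in the camera images.
- clamp: Shoe-sole clamp; this is its dark steel foot plate, bolted down, 210 (x) x 270 (y) x 6 mm. Origin on the bench near the plate's middle; z up, y along the slide from the red jaw to the fixed blue jaw, x from the wheel's side to the rule. Place and yaw vary
- wheel: Brass knurled wheel, diameter 64, 28 mm wide. Origin at its axle centre: x = -50, y = 0 in the clamp's frame, 69 mm above the bench (top at 101 mm). Axle level, along the clamp's x; its own axes turn with it. Turns with about 1.3 N at the rim and stays where left. The red jaw moves the same way as the wheel's top, 10 mm per radian: 1 mm for each 3.2 mm of rim travel
- jaw: Red sliding jaw, 70 (x) x 30 (y) x 44 mm, on two steel rods. Origin at the middle of its gripping face (towards the fixed jaw), 30 mm above the bench. It starts 18 to 45 mm short of the gauge mark, and can slide 70 mm in all
- pointer (a point): Tip of the jaw's thin yellow pointer, 2.5 mm wide, level with the jaw's gripping face, 39 mm above the bench, over the edge of the white rule
- marker: Gauge mark: sliding clip on the white rule, a red band 7 mm wide along the rule between two black shoulders 8 mm wide. Origin under the middle of the band. Held by friction; it must not be shifted
- mark (a point): Middle of the red band, on its edge next to the pointer, 40 mm above the bench, with axes parallel to the clamp's. The pointer is on the mark when its y along the clamp equals this point's y
- deck: Green deck carrying jaws, rule and wheel on four soft feet above the foot plate; axes as the clamp's, origin 14 mm above the bench. Pressed down on the wheel it starts to sink at about 2 N, reaches a hard stop 6 mm lower at about 8 N, and rises when let go. Jaws about 75 mm high, fixed blue jaw's face at y = 75. Two cheeks stand 6 mm beside the wheel's end faces, 66 mm long in y, tops 80 mm above the bench
- spool_blue: Blue thread spool, diameter 48, height 62 mm, standing beside the fixed jaw's end of the clamp. Origin at the centre of its underside
- spool_green: Green thread spool, diameter 48, height 62 mm, standing beside the fixed jaw's end of the clamp. Origin at the centre of its underside
- heel_block: Black rubber heel block 70 x 60 x 24 mm beside the red jaw's end of the clamp. Origin at the centre of its underside
- tack_jar: Jar of diameter 60, height 75 mm with red cap, beside the red jaw's end of the clamp. Origin at the centre of its underside
- hammer: Hammer, 260 mm long, lying beyond the clamp's rule side

How it is judged:
By the outcome, as a careful person would: the job done as asked, in the order asked, and still so for the second after the job is handed in, with the robot touching nothing.
It also fails if it takes over 42 s, if anything falls off the work surface, if the arm or the gripper's body presses on something with over 40 N, if the wrist force passes 120 N, or if a joint passes its speed limit or range.

## Working session

There is one attempt and no reset: what is moved stays moved. The work goes in short steps, Python scripts to look and compute and a tool call to move; the robot and the scene stay as the last step left them, time stands still between calls to the robot, and variables do not carry over. Pictures are saved under pics/ and viewed, at most 10 in all, crops included, and the job is handed in when it is done.

Besides the shell and the picture viewer there is one more tool, called as name(argument=value, ...) on one line, values as JSON. move_arm: Moves the arm, as the interface text tells. Its arguments: {"type":"object","properties":{"increments":{"type":"string"},"grip_force":{"type":"number"}},"required":["increments"]}

```bash
mkdir -p pics
cat > h.py <<'E'
from bench import ctrl
import numpy as np, cv2
from scipy.spatial.transform import Rotation as R
def rot(o):
    o=np.array(o,float)
    return o if o.shape==(3,3) else (R.from_rotvec(o).as_matrix() if o.size==3 else R.from_quat(o).as_matrix())
def px2w(p,u,v,d=None):
    d=p["depth"][int(v),int(u)] if d is None else d
    c=np.array([(u-p["cx"])/p["fx"]*d,(v-p["cy"])/p["fy"]*d,d])
    return rot(p["orientation"])@c+np.array(p["position"])
def w2px(p,w):
    c=rot(p["orientation"]).T@(np.array(w)-p["position"])
    return p["cx"]+p["fx"]*c[0]/c[2],p["cy"]+p["fy"]*c[1]/c[2]
def save(n,f): cv2.imwrite("pics/"+n,cv2.cvtColor(f,cv2.COLOR_RGB2BGR))
E
python3 - <<'E'
from h import *
s=ctrl.get_state();print(s["time"],s["position"],s["tool_rot"],s["ft_force"])
for c in("top","side"):
    p=ctrl.get_image(c);save(c+"0.png",p["frame"]);print(c,p["position"],p["orientation"],p["fx"])
    for t in("clamp","wheel","jaw","pointer","marker","mark","deck","spool_blue","spool_green","heel_block","tack_jar","hammer"):
        r=ctrl.find_in(t,p)
        print(t,[(np.round(x["centre"],4),round(x["score"],2)) for x in r[:2]])
E
```

```text
0.0 [ 0.27527249 -0.58820474  0.22147036] [-3.06480878e+00 -6.81843343e-01  8.33723686e-04] [ 0.11489876  0.05775139 -0.18223836]
top [0.32122856 0.05682929 1.30802112] [-2.15087886  2.09737491 -0.20782685] 491.8672272942455
clamp [(array([0.5388, 0.021 , 0.0301]), 0.66), (array([ 0.5568, -0.0417,  0.0734]), 0.6)]
wheel [(array([0.4917, 0.0431, 0.0919]), 0.61), (array([ 0.7028, -0.0182,  0.0261]), 0.51)]
jaw [(array([ 0.5563, -0.0452,  0.0756]), 0.74)]
pointer [(array([ 0.5576, -0.0451,  0.0727]), 0.55), (array([ 0.7034, -0.0222,  0.0269]), 0.17)]
marker [(array([ 0.6384, -0.0292,  0.0367]), 0.67)]
mark [(array([ 0.6333, -0.0242,  0.0417]), 0.52)]
deck [(array([0.5406, 0.0202, 0.0268]), 0.64)]
spool_blue [(array([0.5466, 0.2169, 0.0624]), 0.78)]
spool_green [(array([0.6857, 0.1868, 0.0605]), 0.76)]
heel_block [(array([ 0.4376, -0.1602,  0.0251]), 0.72), (array([0.5419, 0.019 , 0.0264]), 0.67)]
tack_jar [(array([ 0.5254, -0.1772,  0.0752]), 0.97)]
hammer [(array([ 0.704 , -0.0213,  0.0228]), 0.7)]
side [0.43304506 0.74164181 0.66219848] [-0.2751774   2.76054836 -1.26184609] 383.63356461267693
clamp [(array([0.5442, 0.0717, 0.0241]), 0.96)]
wheel [(array([0.4964, 0.0669, 0.0877]), 0.86), (array([ 0.5264, -0.1607,  0.0485]), 0.75)]
jaw [(array([ 0.5609, -0.0328,  0.066 ]), 0.6)]
pointer [(array([ 0.5577, -0.0305,  0.0596]), 0.89), (array([0.548 , 0.2346, 0.0628]), 0.31)]
marker [(array([ 0.6353, -0.0235,  0.0388]), 0.51)]
mark [(array([0.544 , 0.069 , 0.0244]), 0.69), (array([ 0.6344, -0.0261,  0.0382]), 0.61)]
deck [(array([0.5424, 0.0636, 0.0253]), 0.88)]
spool_blue [(array([0.5484, 0.2341, 0.059 ]), 0.65)]
spool_green [(array([0.6834, 0.2007, 0.0409]), 0.69)]
heel_block [(array([ 0.4359, -0.1479,  0.0233]), 0.9)]
tack_jar [(array([ 0.5269, -0.1628,  0.0483]), 0.85)]
hammer [(array([0.7065, 0.0092, 0.023 ]), 0.69)]
```

Run:
```python
import cv2
a=cv2.imread("pics/top0.png");b=cv2.imread("pics/side0.png")
cv2.imwrite("pics/a.png",cv2.resize(a[:,150:],(735,600))) 
cv2.imwrite("pics/b.png",cv2.resize(b,(800,500)))
```

```text
(no output)
```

View pics/top0.png

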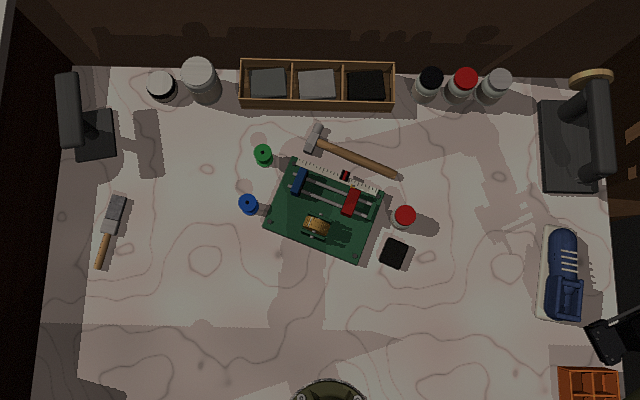

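View pics/b.png

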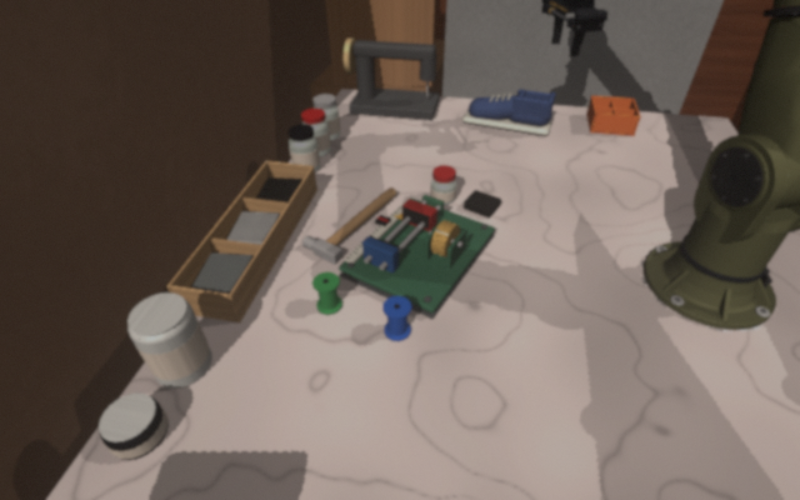

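The top view shows the blue jaw at (299,181), the red jaw at (351,202), the red mark at (345,175) and the wheel at (317,225). So clamp +y points left and slightly up in the image. Next I'll fit the clamp frame.

Run:
```python
from h import *
p=ctrl.get_image("top");f=p["frame"]
hsv=cv2.cvtColor(f,cv2.COLOR_RGB2HSV)
m=((hsv[...,0]>55)&(hsv[...,0]<95)&(hsv[...,1]>90)&(hsv[...,2]>30)).astype(np.uint8);m[:, :258]=0;m[:150]=0;m[270:]=0;m[:,390:]=0
n,l,st,_=cv2.connectedComponentsWithStats(m);k=1+st[1:,4].argmax();v,u=np.where(l==k)
W=np.array([px2w(p,a,b) for a,b in zip(u,v)]);print(np.median(W[:,2]))
W=W[abs(W[:,2]-np.median(W[:,2]))<.012]
print(cv2.minAreaRect((W[:,:2]*1000).astype(np.float32)))
for t in("wheel","jaw","marker"):
    r=ctrl.silhouettes(t,p)[0]["region"];v,u=np.where(r)
    W=np.array([px2w(p,a,b) for a,b in zip(u,v)])
    print(t,r.sum(),np.round(W.min(0),3),np.round(W.max(0),3),cv2.minAreaRect((W[:,:2]*1000).astype(np.float32)))
p=ctrl.get_image("wrist");print("wrist",p["position"],R.from_matrix(rot(p["orientation"])).as_matrix()[:,2],p["fx"])
s=ctrl.get_state();Rt=rot(s["tool_rot"]);print(Rt,Rt.T@(np.array(p["position"])-s["position"]))
```

```text
0.0263950441032359
((545.5697631835938, 21.448532104492188), (268.0608215332031, 208.83663940429688), 69.4476318359375)
wheel 309 [0.321 0.01  0.046] [0.517 0.074 1.308] ((419.89215087890625, 62.47435760498047), (64.04766082763672, 186.98486328125), 74.36682891845703)
jaw 320 [ 0.321 -0.068  0.042] [0.603 0.057 1.308] ((458.581298828125, -6.7382965087890625), (29.934452056884766, 302.0579528808594), 68.89270782470703)
marker 594 [ 0.321 -0.2    0.008] [0.473 0.057 1.308] ((374.18048095703125, -80.82110595703125), (77.41427612304688, 284.6280212402344), 36.25640869140625)
wrist [ 0.34859032 -0.5550104   0.3850085 ] [-0.26502712 -0.12255085 -0.95642141] 309.70691628693146
[[ 9.05680999e-01  4.23959819e-01 -2.98697785e-06]
 [ 4.23959817e-01 -9.05680997e-01 -6.89480982e-05]
 [-3.19364723e-05  6.11786239e-05 -9.99999998e-01]] [ 0.0804199   0.00043744 -0.16243059]
```

move_arm(increments="10 28 0 0 0 2 255;10 28 0 0 0 2 255;10 28 0 0 0 2 255;10 28 0 0 0 2 255;10 28 0 0 0 2 255;10 28 0 0 0 2 255;10 28 0 0 0 2 255;10 28 0 0 0 2 255", grip_force=10)

```text
time: 2.22
position: [0.3559, -0.3633, 0.2228]
tool_rot: [2.94, 1.105, 0.0]
ft_force: [1.2, 0.2, 0.5]
grip_width: 0.481
grip_force: 0.0
```

move_arm(increments="10 28 0 0 0 2 255;10 28 0 0 0 2 255;10 28 0 0 0 2 255;10 28 0 0 0 2 255;10 28 0 0 0 2 255;10 28 0 0 0 2 255;10 28 0 0 0 2 255;10 28 0 0 0 2 255")

```text
time: 2.88
position: [0.4358, -0.1393, 0.2229]
tool_rot: [2.758, 1.503, 0.0]
ft_force: [1.2, -0.2, -0.6]
grip_width: 0.007
grip_force: 0.0
```

move_arm(increments="10 28 -10 0 0 2 255;10 28 -10 0 0 2 255;10 28 -10 0 0 2 255;10 28 -10 0 0 2 255;10 28 -10 0 0 2 255;10 28 -4 0 0 2 255;4 10 0 0 0 0 255;0 0 0 0 0 0 255")

```text
time: 3.55
position: [0.4999, 0.0411, 0.1686]
tool_rot: [-2.581, -1.788, -0.002]
ft_force: [-0.5, -0.4, 0.5]
grip_width: 0.002
grip_force: 0.0
```

Run:
```python
from h import *
s=ctrl.get_state();Rt=rot(s["tool_rot"]);print(s["time"],s["position"],Rt,s["ft_force"],s["grip_width"])
for c in("wrist","top"):
    p=ctrl.get_image(c);save(c+"1.png",p["frame"])
    for t in("wheel","jaw","pointer","marker","mark"):
        r=ctrl.find_in(t,p)
        print(c,t,[(np.round(x["centre"],4),round(x["score"],2)) for x in r[:2]])
print(p["position"])
```

```text
3.55 [0.49990461 0.04114257 0.1685908 ] [[ 3.51476574e-01  9.36196602e-01  3.74594691e-04]
 [ 9.36194700e-01 -3.51476626e-01  1.91457268e-03]
 [ 1.92407772e-03 -3.22233883e-04 -9.99998097e-01]] [-0.45081919 -0.35079263  0.5144387 ] 0.0017692698870152258
wrist wheel []
wrist jaw [(array([ 0.5708, -0.0309,  0.0625]), 0.63)]
wrist pointer [(array([ 0.5738, -0.0327,  0.0617]), 0.64)]
wrist marker [(array([ 0.6408, -0.0265,  0.0386]), 0.65)]
wrist mark [(array([ 0.633 , -0.0263,  0.0406]), 0.97)]
top wheel []
top jaw []
top pointer []
top marker []
top mark []
[0.32122856 0.05682929 1.30802112]
```

View pics/wrist1.png

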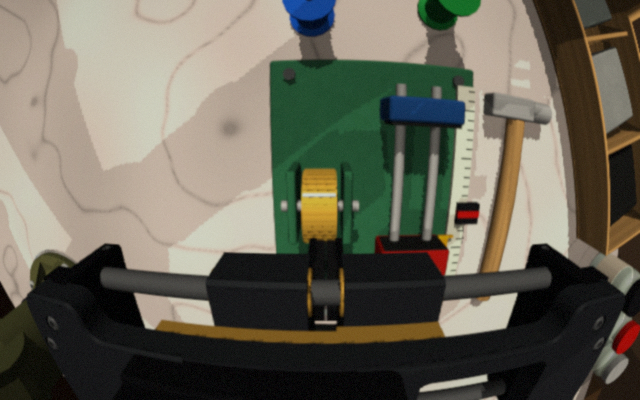

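The wrist view shows the wheel at (320,200) with its axle on row 205, the yellow pointer at about (444,239) and the red band at (467,214). Now I'll work these out metrically.

```bash
cat >> h.py <<'E'
def fray(p,u,v,z):
    x=(u-p["cx"])/p["fx"];y=(v-p["cy"])/p["fy"];r=np.hypot(x,y)+1e-12
    d=rot(p["orientation"])@np.array([np.sin(r)*x/r,np.sin(r)*y/r,np.cos(r)])
    o=np.array(p["position"]);return o+d*(z-o[2])/d[2]
YAW=np.radians(-20.6)
CX=np.array([np.cos(YAW),np.sin(YAW)]);CY=np.array([-np.sin(YAW),np.cos(YAW)])
def measure(name=None):
    p=ctrl.get_image("wrist");f=p["frame"];h=cv2.cvtColor(f,cv2.COLOR_RGB2HSV).astype(int)
    if name:save(name,f)
    H,S,V=h[...,0],h[...,1],h[...,2]
    yel=(H>22)&(H<34)&(S>150)&(V>110);red=((H<6)|(H>174))&(S>150)&(V>90)
    yel[:,:400]=0;red[:,:450]=0;red[:,490:]=0;yel[:,480:]=0;yel[:80]=0
    red[:100]=0;red[300:]=0
    n,l,st,c=cv2.connectedComponentsWithStats(red.astype(np.uint8))
    k=1+st[1:,4].argmax();print("red",st[k],c[k])
    m=fray(p,*c[k],.040)
    v,u=np.where(yel);print("yel",len(v),u.min(),u.max(),v.min(),v.max())
    t=u>=u.max()-1;P=fray(p,u.max(),v[t].mean(),.039);print("tip px",u.max(),v[t].mean())
    for q,n in((m,"mark"),(P,"tip")):print(n,np.round(q,4),"clampx %.4f y %.4f"%(q[:2]@CX,q[:2]@CY))
    print("gap mm %.1f"%(1000*(m-P)[:2]@CY));return p
E
python3 - <<'E'
from h import *
p=measure("w2.png")
for uv,z in(((285,205),.069),((355,205),.069),((320,205),.069),((320,168),.101),((320,200),.101)):
    q=fray(p,*uv,z);print(uv,np.round(q,4),q[:2]@CX,q[:2]@CY)
r=ctrl.silhouettes("pointer",p);print([(x["score"],x["region"].sum(),x["region"].nonzero()[0].mean()) for x in r])
f=p["frame"][150:300,380:500];save("w2c.png",cv2.resize(f,None,fx=5,fy=4,interpolation=cv2.INTER_CUBIC))
s=ctrl.get_state()["position"];print("tcp",s[:2]@CX,s[:2]@CY)
E
```

```text
red [457 206  21   7 145] [467. 209.]Traceback (most recent call last):
  File "<stdin>", line 2, in <module>
  File "h.py", line 31, in measure
    v,u=np.where(yel);print("yel",len(v),u.min(),u.max(),v.min(),v.max())
                                         ~~~~~^^
    return umr_minimum(a, axis, None, out, keepdims, initial, where)
ValueError: zero-size array to reduction operation minimum which has no identity
```

Run:
```python
import cv2
f=cv2.imread("pics/w2.png");h=cv2.cvtColor(f,cv2.COLOR_BGR2HSV)
for v in range(228,248,2):print(v,[tuple(map(int,h[v,u])) for u in range(436,458,3)])
cv2.imwrite("pics/w2c.png",cv2.resize(f[150:300,380:500],None,fx=5,fy=4,interpolation=cv2.INTER_CUBIC))
```

```text
228 [(66, 121, 76), (51, 113, 79), (50, 113, 77), (20, 84, 88), (23, 57, 180), (25, 57, 180), (25, 43, 189), (26, 42, 184)]
230 [(34, 149, 53), (22, 221, 142), (21, 226, 147), (21, 228, 151), (21, 194, 170), (20, 177, 171), (24, 52, 186), (25, 43, 185)]
232 [(25, 122, 25), (20, 237, 171), (21, 244, 185), (22, 237, 188), (20, 206, 168), (20, 153, 170), (25, 47, 184), (27, 41, 176)]
234 [(120, 16, 16), (17, 220, 102), (21, 240, 182), (21, 247, 181), (21, 118, 121), (22, 52, 146), (26, 41, 180), (30, 39, 137)]
236 [(60, 90, 17), (17, 170, 21), (20, 237, 153), (21, 238, 184), (21, 73, 133), (24, 43, 178), (30, 37, 193), (32, 34, 205)]
238 [(90, 13, 19), (0, 30, 17), (18, 215, 77), (21, 234, 181), (25, 48, 181), (26, 39, 189), (33, 36, 206), (31, 32, 209)]
240 [(40, 64, 12), (165, 34, 15), (30, 159, 16), (20, 217, 147), (26, 47, 184), (31, 33, 200), (32, 34, 201), (34, 34, 200)]
242 [(165, 28, 18), (60, 38, 20), (162, 98, 13), (15, 159, 53), (28, 39, 194), (33, 38, 148), (32, 35, 147), (31, 36, 150)]
244 [(2, 205, 77), (1, 206, 78), (2, 211, 87), (2, 221, 90), (14, 74, 166), (33, 36, 208), (33, 34, 209), (32, 34, 209)]
246 [(2, 232, 156), (2, 230, 156), (2, 237, 155), (1, 230, 154), (6, 134, 156), (33, 34, 211), (34, 34, 210), (34, 35, 209)]
```

View pics/w2c.png

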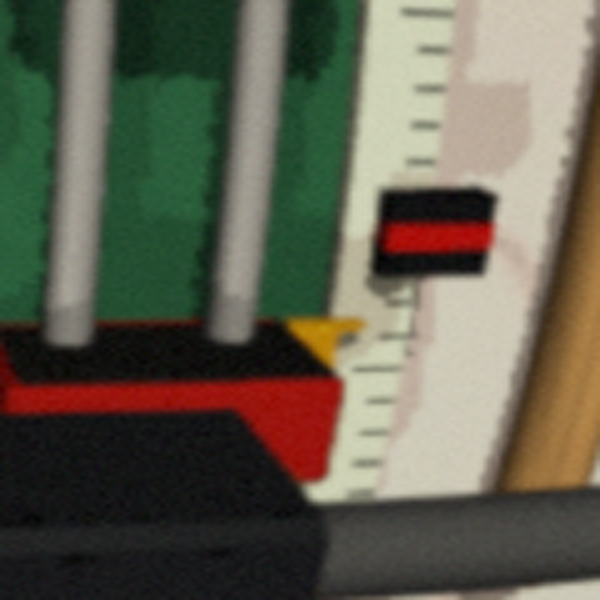

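The crop puts the pointer tip at about px (452,231) and the red band at (467,209). I'll fix the colour threshold.

```bash
sed -i 's/yel=(H>22)&(H<34)&(S>150)&(V>110)/yel=(H>17)\&(H<34)\&(S>140)\&(V>120)/; s/yel\[:,480:\]=0/yel[:,475:]=0;yel[300:]=0/' h.py
python3 - <<'E'
from h import *
p=measure()
for uv,z in(((285,205),.069),((355,205),.069),((320,205),.069),((320,168),.101),((303,200),.101),((337,200),.101)):
    q=fray(p,*uv,z);print(uv,np.round(q,4),q[:2]@CX,q[:2]@CY)
s=ctrl.get_state();print("tcp",s["position"],s["position"][:2]@CX,s["position"][:2]@CY,s["ft_force"],s["time"])
f=p["frame"];h=cv2.cvtColor(f,cv2.COLOR_RGB2HSV).astype(int)
m=(h[...,0]>12)&(h[...,0]<30)&(h[...,1]>120)&(h[...,2]>60);m[:,360:]=0;m[:,280:]&=True;m[250:]=0;m[:,:280]=0;m[:150]=0
v,u=m.nonzero();print("wheel px",u.min(),u.max(),v.min(),v.max(),m.sum())
E
```

```text
red [457 206  22   7 146] [467.07534247 208.99315068]
yel 91 438 452 230 240
tip px 452 231.0
mark [ 0.6352 -0.0299  0.04  ] clampx 0.6051 y 0.1955
tip [ 0.613  -0.0483  0.039 ] clampx 0.5908 y 0.1704
gap mm 25.1
(285, 205) [0.4659 0.0495 0.069 ] 0.41871354345809464 0.21021522281237331
(355, 205) [0.524  0.0271 0.069 ] 0.48096808566245575 0.20978808014245628
(320, 205) [0.495  0.0383 0.069 ] 0.4499033780492887 0.21000469071435857
(320, 168) [0.5097 0.0744 0.101 ] 0.45089660476169696 0.24899932771576214
(303, 200) [0.4883 0.0558 0.101 ] 0.437433889664413 0.22398686806360424
(337, 200) [0.5129 0.0463 0.101 ] 0.4637645636586206 0.22380089123616267
tcp [0.49953872 0.03715493 0.16862704] 0.4545253328820539 0.2105377510857841 [ 0.75765762  0.69619306 -0.34783651] 4.25
wheel px 299 335 163 238 2490
```

move_arm(increments="-2 -3.2 -10.6 3.93 -1.48 0 255;-2 -3.2 -10.6 3.93 -1.48 0 255;-2 -3.2 -10.6 3.93 -1.48 0 255;-2 -3.2 -10.6 3.93 -1.48 0 255;-2 -3.2 -10.6 3.93 -1.48 0 255;0 0 0 0 0 0 255;0 0 0 0 0 0 255;0 0 0 0 0 0 255")

```text
time: 4.92
position: [0.4903, 0.0221, 0.1165]
tool_rot: [-2.388, -1.646, -0.441]
ft_force: [0.3, 0.5, 0.4]
grip_width: 0.008
grip_force: 0.0
```

```bash
cat >> h.py <<'E'
AX=np.array([.450,.210,.069])
def polar():
    s=ctrl.get_state();q=s["position"];y=q[:2]@CY-AX[1];z=q[2]-AX[2];th=np.arctan2(y,z)
    Z=rot(s["tool_rot"])[:,2];F=np.array(s["ft_force"])
    print("t %.2f x %.1f r %.1f th %.1f tilt %.1f"%(s["time"],1e3*(q[:2]@CX-AX[0]),1e3*np.hypot(y,z),np.degrees(th),np.degrees(np.arctan2(-Z[:2]@CY,-Z[2]))),"F x,y,z",np.round([F[:2]@CX,F[:2]@CY,F[2]],2))
E
python3 - <<'E'
from h import *
polar()
for i in range(3):ctrl.get_image("side");polar()
E
```

```text
t 4.92 x 1.1 r 50.3 th -19.5 tilt -20.9 F x,y,z [0.1 0.6 0.4]
t 4.97 x 1.3 r 50.5 th -18.7 tilt -21.0 F x,y,z [ 0.18  0.01 -0.7 ]
t 5.02 x 1.3 r 50.4 th -18.5 tilt -21.0 F x,y,z [ 0.72 -0.92  0.06]
t 5.07 x 1.2 r 50.4 th -18.7 tilt -21.0 F x,y,z [-0.03  0.53  0.34]
```

move_arm(increments="0.2 0.4 -2.6 0 0 0 255;0.2 0.4 -2.6 0 0 0 255;0.2 0.4 -2.6 0 0 0 255;0.3 0.9 -2.6 0 0 0 255;0.3 0.9 -2.6 0 0 0 255;0.1 0.3 -0.9 0 0 0 255;0 0 0 0 0 0 255;0 0 0 0 0 0 255")

```text
time: 5.73
position: [0.4908, 0.0246, 0.1016]
tool_rot: [-2.389, -1.644, -0.441]
ft_force: [-0.5, 0.5, -0.2]
grip_width: 0.008
grip_force: 0.0
```

Run:
```python
from h import *
for i in range(2):ctrl.get_image("side");polar()
p=measure("w3.png")
```

```text
t 5.78 x 0.9 r 35.7 th -23.7 tilt -21.0 F x,y,z [ 0.15  0.28 -0.41]
t 5.83 x 0.9 r 35.8 th -23.7 tilt -21.0 F x,y,z [-0.97  0.08  0.01]
red [457 296  31   4  64] [475.578125 298.28125 ]
yel 7 471 474 271 273
tip px 474 272.2
mark [ 0.5948 -0.0661  0.04  ] clampx 0.5800 y 0.1474
tip [ 0.6008 -0.0437  0.039 ] clampx 0.5778 y 0.1705
gap mm -23.1
```

View pics/w3.png

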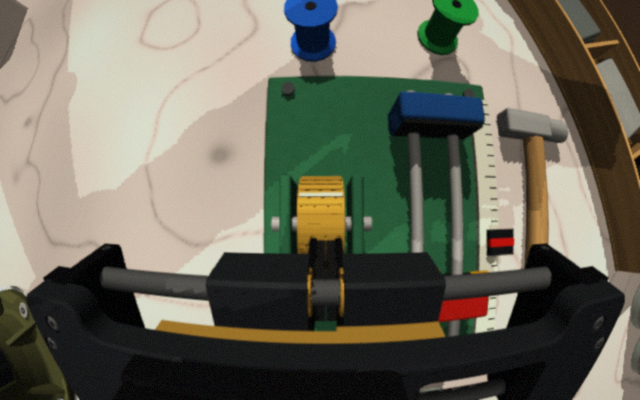

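The wrist view shows the fingertip just above the wheel, the mark at (500,241) and the pointer tip at about (485,271). I'll press in gently.

move_arm(increments="0 0.2 -0.5 0 0 0 255;0 0.2 -0.5 0 0 0 255;0.1 0.2 -0.5 0 0 0 255;0.1 0.2 -0.5 0 0 0 255;0 0.2 -0.5 0 0 0 255;0 0.2 -0.5 0 0 0 255;0 0 0 0 0 0 255;0 0 0 0 0 0 255")

```text
time: 6.55
position: [0.491, 0.0258, 0.0987]
tool_rot: [-2.389, -1.644, -0.441]
ft_force: [0.0, -0.9, 0.0]
grip_width: 0.005
grip_force: 0.0
```

```bash
cat > fix.py <<'E'
s=open("h.py").read()
s=s.replace("yel[:,475:]=0","yel[:,515:]=0").replace("red[:,490:]=0","red[:,540:]=0").replace("k=1+st[1:,4].argmax();print(\"red\"","k=1+min(i for i in range(n-1) if st[i+1,4]>50);print(\"red\"")
open("h.py","w").write(s)
E
python3 fix.py
python3 - <<'E'
from h import *
for i in range(2):ctrl.get_image("side");polar()
p=measure();polar()
E
```

```text
t 6.60 x 0.6 r 32.4 th -23.8 tilt -21.0 F x,y,z [-0.62 -0.46 -0.36]
t 6.65 x 0.6 r 32.5 th -23.8 tilt -21.0 F x,y,z [ 0.04 -1.16 -0.92]
red [492 239  24  10 215] [503.46511628 243.39534884]Traceback (most recent call last):
  File "<stdin>", line 3, in <module>
  File "h.py", line 31, in measure
    v,u=np.where(yel);print("yel",len(v),u.min(),u.max(),v.min(),v.max())
                                         ~~~~~^^
    return umr_minimum(a, axis, None, out, keepdims, initial, where)
ValueError: zero-size array to reduction operation minimum which has no identity
```

move_arm(increments="0.1 0.2 -0.5 0 0 0 255;0 0.2 -0.5 0 0 0 255;0.1 0.1 -0.5 0 0 0 255;0 0 0 0 0 0 255;0 0 0 0 0 0 255;0 0 0 0 0 0 255;0 0 0 0 0 0 255;0 0 0 0 0 0 255")

```text
time: 7.37
position: [0.4912, 0.0263, 0.0972]
tool_rot: [-2.389, -1.644, -0.441]
ft_force: [-0.1, -0.2, 1.8]
grip_width: 0.002
grip_force: 0.8
```

Run:
```python
from h import *
polar()
for i in range(4):ctrl.get_image("side");polar()
```

```text
t 7.37 x 0.6 r 30.9 th -24.0 tilt -21.0 F x,y,z [-0.02 -0.26  1.85]
t 7.42 x 0.6 r 30.9 th -24.0 tilt -21.0 F x,y,z [-1.27 -0.47  1.53]
t 7.47 x 0.6 r 30.9 th -24.0 tilt -21.0 F x,y,z [-0.98 -0.32  1.37]
t 7.52 x 0.6 r 30.9 th -24.0 tilt -21.0 F x,y,z [-0.93 -0.83  1.59]
t 7.57 x 0.6 r 30.9 th -23.9 tilt -21.0 F x,y,z [-0.09 -0.5   1.95]
```

move_arm(increments="0.1 0.3 -0.75 0 0 0 255;1.04 2.76 1.13 -5.62 2.11 0 255;1.07 2.85 0.82 -5.62 2.11 0 255;1.1 2.92 0.49 -5.62 2.11 0 255;1.11 2.96 0.17 -5.62 2.11 0 255;0 0 0 0 0 0 255;0 0 0 0 0 0 255;0 0 0 0 0 0 255")

```text
time: 8.23
position: [0.496, 0.038, 0.0991]
tool_rot: [2.564, 1.764, -0.063]
ft_force: [0.8, 0.7, 5.0]
grip_width: 0.008
grip_force: 2.3
```

Run:
```python
from h import *
polar()
for i in range(3):ctrl.get_image("side");polar()
measure();polar()
```

```text
t 8.23 x 0.9 r 30.1 th 0.2 tilt 2.8 F x,y,z [0.49 0.98 5.02]
t 8.28 x 0.9 r 30.1 th -1.8 tilt 2.9 F x,y,z [0.35 0.94 5.04]
t 8.33 x 0.9 r 30.1 th -2.8 tilt 2.9 F x,y,z [-0.16  1.64  4.89]
t 8.38 x 0.9 r 30.1 th -3.2 tilt 3.0 F x,y,z [-0.21  2.58  4.88]
red [490 222  25   9 199] [501.65829146 225.76884422]
yel 126 466 483 248 261
tip px 483 250.0
mark [ 0.6339 -0.028   0.04  ] clampx 0.6032 y 0.1968
tip [ 0.6127 -0.0449  0.039 ] clampx 0.5893 y 0.1735
gap mm 23.3
t 8.43 x 0.9 r 30.1 th -3.1 tilt 3.0 F x,y,z [-0.39  0.9   5.15]
```

move_arm(increments="0 0 2 0 0 0 255;0 0 0 0 0 0 255;1.16 3.08 0.25 -5.62 2.11 0 255;1.16 3.08 -0.1 -5.62 2.11 0 255;1.16 3.08 -0.44 -5.62 2.11 0 255;1.13 3.0 -0.77 -5.62 2.11 0 255;1.09 2.91 -1.1 -5.62 2.11 0 255;0 0 0 0 0 0 255")

```text
time: 9.1
position: [0.5007, 0.0574, 0.0951]
tool_rot: [2.245, 1.561, -0.672]
ft_force: [3.9, 3.5, 1.8]
grip_width: 0.006
grip_force: 1.9
```

Run:
```python
from h import *
polar()
for i in range(3):ctrl.get_image("side");polar()
measure("w4.png");polar()
```

```text
t 9.10 x -1.5 r 32.9 th 37.4 tilt 33.2 F x,y,z [2.42 4.62 1.81]
t 9.15 x -1.4 r 33.1 th 35.1 tilt 33.1 F x,y,z [-1.86  3.58  3.89]
t 9.20 x -1.3 r 33.5 th 32.4 tilt 33.0 F x,y,z [-4.11  4.22  3.51]
t 9.25 x -1.1 r 33.7 th 30.2 tilt 33.0 F x,y,z [-2.83  3.16  2.9 ]
red [492 205  27   8 189] [504.85714286 208.51322751]
yel 199 465 514 218 260
tip px 514 238.42857142857142
mark [ 0.6354 -0.0284  0.04  ] clampx 0.6048 y 0.1969
tip [ 0.6534 -0.0889  0.039 ] clampx 0.6429 y 0.1467
gap mm 50.3
t 9.30 x -0.6 r 34.0 th 28.5 tilt 33.0 F x,y,z [-2.32  2.09  2.65]
```

```bash
cat > fix.py <<'E'
s=open("h.py").read()
s=s.replace('v,u=np.where(yel);','_,ly,sy,_=cv2.connectedComponentsWithStats(yel.astype(np.uint8));v,u=np.where(ly==1+sy[1:,4].argmax());')
open("h.py","w").write(s)
E
python3 fix.py
python3 - <<'E'
from h import *
measure();polar()
f=cv2.imread("pics/w4.png")[120:320,260:540];cv2.imwrite("pics/w4c.png",cv2.resize(f,(784,560)))
E
```

```text
red [492 204  26   7 172] [504.37209302 206.97093023]
yel 134 465 482 217 228
tip px 482 219.5
mark [ 0.6353 -0.0284  0.04  ] clampx 0.6047 y 0.1969
tip [ 0.6146 -0.0405  0.039 ] clampx 0.5896 y 0.1783
gap mm 18.6
t 9.35 x -0.1 r 34.1 th 27.3 tilt 33.0 F x,y,z [-3.96  2.95  2.92]
```

View pics/w4c.png

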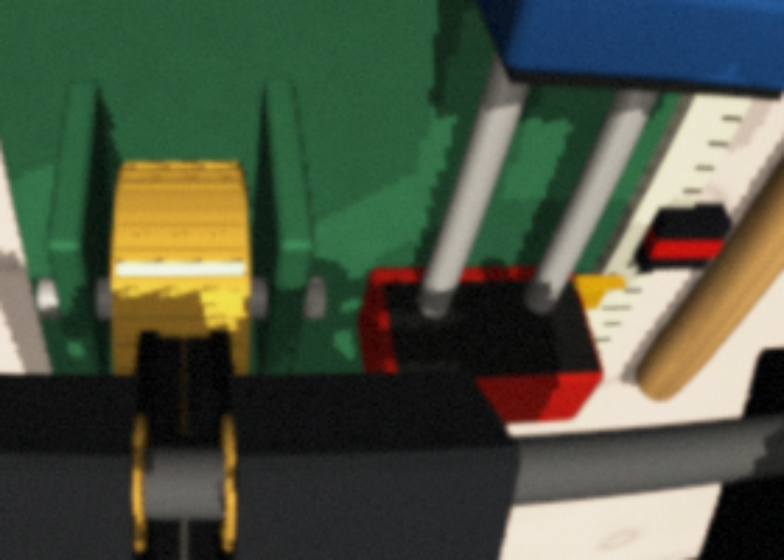

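The crop shows the fingertip on the wheel, the pointer closing on the red band, and the mark unmoved; the gap is now 18.6 mm. I'll lift, return and take another stroke, slower this time.

move_arm(increments="1.44 3.84 6.3 0 0 0 255;1.44 3.84 6.3 0 0 0 255;-1.52 -4.04 1 6.32 -2.37 0 255;-1.52 -4.04 1 6.32 -2.37 0 255;-1.52 -4.04 0.5 6.32 -2.37 0 255;-1.52 -4.04 0 6.32 -2.37 0 255;-1.52 -4.04 -1 6.32 -2.37 0 255;-1.52 -4.04 -1.5 6.32 -2.37 0 255")

```text
time: 10.02
position: [0.4965, 0.0347, 0.1137]
tool_rot: [-2.527, -1.737, -0.175]
ft_force: [-0.8, 0.4, -0.8]
grip_width: 0.003
grip_force: 0.0
```

move_arm(increments="-1.52 -4.04 -2.4 6.32 -2.37 0 255;-1.52 -4.04 -2.4 6.32 -2.37 0 255;0 0 0 0 0 0 255;0.38 1 -2.8 0 0 0 255;0.19 0.5 -1.4 0 0 0 255;0 0 0 0 0 0 255;0 0 0 0 0 0 255;0 0 0 0 0 0 255")

```text
time: 10.68
position: [0.4929, 0.0318, 0.1029]
tool_rot: [-2.388, -1.65, -0.435]
ft_force: [-0.3, 0.5, -0.0]
grip_width: 0.005
grip_force: 0.0
```

```bash
cat >> h.py <<'E'
AX=np.array([.450,.2135,.0702])
def plane():
    s=ctrl.get_state();q=s["position"];Z=rot(s["tool_rot"])[:,2];t=np.arctan2(-Z[:2]@CY,-Z[2]);y=1e3*(q[:2]@CY-AX[1]);z=1e3*(q[2]-AX[2])
    F=np.array(s["ft_force"]);fy=F[:2]@CY
    print("t %.2f x %.1f y %.1f z %.1f tilt %.1f dist %.1f off %.1f | Fn %.2f Ft %.2f Fx %.2f"%(s["time"],1e3*(q[:2]@CX-AX[0]),y,z,np.degrees(t),y*np.sin(t)+z*np.cos(t),y*np.cos(t)-z*np.sin(t),fy*np.sin(t)+F[2]*np.cos(t),fy*np.cos(t)-F[2]*np.sin(t),F[:2]@CX))
def settle(n=3):
    plane()
    for i in range(n):ctrl.get_image("side");plane()
E
python3 -c "
from h import *
settle()"
```

```text
t 10.68 x 0.2 y -10.3 z 32.7 tilt -20.7 dist 34.2 off 1.9 | Fn -0.12 Ft 0.30 Fx -0.48
t 10.73 x 0.2 y -10.6 z 32.5 tilt -20.7 dist 34.2 off 1.6 | Fn 0.48 Ft 0.41 Fx -0.10
t 10.78 x 0.3 y -10.8 z 32.5 tilt -20.7 dist 34.2 off 1.4 | Fn -0.41 Ft 0.39 Fx 0.06
t 10.83 x 0.3 y -11.1 z 32.4 tilt -20.7 dist 34.2 off 1.1 | Fn -0.59 Ft 0.09 Fx 0.87
```

```bash
cat >> h.py <<'E'
def plan(t0,t1,n,d,off):
    t=np.radians(np.linspace(t0,t1,n+1));y=d*np.sin(t)+off*np.cos(t);z=d*np.cos(t)-off*np.sin(t);a=(t1-t0)/n
    for dy,dz in zip(np.diff(y),np.diff(z)):
        w=dy*CY;r=-a*CX;print("%.2f %.2f %.2f %.2f %.2f 0 255;"%(w[0],w[1],dz,r[0],r[1]),end="")
    print()
E
python3 -c "
from h import *
plan(-20.7,33.3,15,31.3,1)"
```

```text
0.66 1.76 0.58 -3.37 1.27 0 255;0.67 1.79 0.46 -3.37 1.27 0 255;0.68 1.81 0.34 -3.37 1.27 0 255;0.69 1.83 0.21 -3.37 1.27 0 255;0.69 1.84 0.09 -3.37 1.27 0 255;0.69 1.84 -0.03 -3.37 1.27 0 255;0.69 1.84 -0.16 -3.37 1.27 0 255;0.69 1.82 -0.28 -3.37 1.27 0 255;0.68 1.80 -0.40 -3.37 1.27 0 255;0.67 1.78 -0.52 -3.37 1.27 0 255;0.65 1.74 -0.64 -3.37 1.27 0 255;0.64 1.70 -0.75 -3.37 1.27 0 255;0.62 1.65 -0.87 -3.37 1.27 0 255;0.60 1.60 -0.98 -3.37 1.27 0 255;0.58 1.54 -1.08 -3.37 1.27 0 255;
```

move_arm(increments="0.2 0.5 -1.4 0 0 0 255;0.2 0.5 -1.4 0 0 0 255;0.66 1.76 0.58 -3.37 1.27 0 255;0.67 1.79 0.46 -3.37 1.27 0 255;0.68 1.81 0.34 -3.37 1.27 0 255;0.69 1.83 0.21 -3.37 1.27 0 255;0.69 1.84 0.09 -3.37 1.27 0 255;0.69 1.84 -0.03 -3.37 1.27 0 255")

```text
time: 11.5
position: [0.4975, 0.0421, 0.1017]
tool_rot: [2.579, 1.774, -0.023]
ft_force: [0.5, 0.8, 0.5]
grip_width: 0.007
grip_force: 0.0
```

```bash
python3 -c "
from h import *
settle(1);measure()"
```

```text
t 11.50 x 0.9 y 1.0 z 31.5 tilt 1.0 dist 31.5 off 0.4 | Fn 0.51 Ft 0.88 Fx 0.16
t 11.55 x 0.1 y 4.6 z 31.6 tilt 1.0 dist 31.7 off 4.1 | Fn 0.53 Ft 2.78 Fx -0.31
red [488 234  24  10 197] [499.53807107 238.88324873]
yel 122 465 481 257 270
tip px 481 259.0
mark [ 0.6352 -0.0292  0.04  ] clampx 0.6048 y 0.1962
tip [ 0.6143 -0.0423  0.039 ] clampx 0.5899 y 0.1766
gap mm 19.6
```

```bash
echo 'AX=np.array([.450,.2155,.0702])'>>h.py; python3 -c "
from h import *
settle(1)
plan(1,33,8,30.5,-1.6);plan(-21,33,13,30.5,0)"
```

```text
t 11.60 x -0.3 y 2.4 z 31.3 tilt 0.8 dist 31.3 off 2.0 | Fn -0.37 Ft -0.18 Fx -0.35
t 11.65 x -0.2 y 1.0 z 31.0 tilt 0.7 dist 31.0 off 0.6 | Fn 1.76 Ft 1.12 Fx -0.61
0.75 2.00 0.00 -3.74 1.41 0 255;0.75 1.99 -0.15 -3.74 1.41 0 255;0.74 1.98 -0.30 -3.74 1.41 0 255;0.73 1.95 -0.44 -3.74 1.41 0 255;0.72 1.92 -0.59 -3.74 1.41 0 255;0.70 1.88 -0.73 -3.74 1.41 0 255;0.69 1.82 -0.87 -3.74 1.41 0 255;0.66 1.76 -1.00 -3.74 1.41 0 255;
0.74 1.96 0.72 -3.89 1.46 0 255;0.75 2.00 0.56 -3.89 1.46 0 255;0.76 2.03 0.41 -3.89 1.46 0 255;0.77 2.06 0.25 -3.89 1.46 0 255;0.78 2.07 0.09 -3.89 1.46 0 255;0.78 2.07 -0.07 -3.89 1.46 0 255;0.77 2.06 -0.23 -3.89 1.46 0 255;0.77 2.04 -0.39 -3.89 1.46 0 255;0.75 2.01 -0.55 -3.89 1.46 0 255;0.74 1.96 -0.70 -3.89 1.46 0 255;0.72 1.91 -0.85 -3.89 1.46 0 255;0.69 1.85 -1.00 -3.89 1.46 0 255;0.67 1.78 -1.14 -3.89 1.46 0 255;
```

move_arm(increments="0 0 -0.7 0 0 0 255;0.75 2 0 -3.74 1.41 0 255;0.75 1.99 -0.15 -3.74 1.41 0 255;0.74 1.98 -0.3 -3.74 1.41 0 255;0.73 1.95 -0.44 -3.74 1.41 0 255;0.72 1.92 -0.59 -3.74 1.41 0 255;0.7 1.88 -0.73 -3.74 1.41 0 255;0 0 0 0 0 0 255")

```text
time: 12.32
position: [0.5016, 0.0553, 0.0971]
tool_rot: [2.345, 1.62, -0.519]
ft_force: [0.7, 1.4, 3.4]
grip_width: 0.005
grip_force: 1.8
```

```bash
python3 -c "
from h import *
settle(3);measure();plane()"
```

```text
t 12.32 x 0.0 y 12.8 z 26.9 tilt 24.9 dist 29.8 off 0.2 | Fn 3.76 Ft -0.07 Fx 0.14
t 12.37 x 0.1 y 12.3 z 27.2 tilt 24.7 dist 29.9 off -0.2 | Fn 3.56 Ft 0.67 Fx -1.45
t 12.42 x 0.1 y 11.6 z 27.7 tilt 24.7 dist 30.0 off -1.0 | Fn 2.74 Ft 1.03 Fx -0.84
t 12.47 x 0.1 y 11.1 z 28.1 tilt 24.7 dist 30.2 off -1.7 | Fn 3.01 Ft 1.75 Fx -1.74
red [490 215  25   8 178] [501.59550562 218.28651685]
yel 135 465 481 229 241
tip px 481 231.0
mark [ 0.6348 -0.0289  0.04  ] clampx 0.6044 y 0.1963
tip [ 0.6149 -0.039   0.039 ] clampx 0.5893 y 0.1799
gap mm 16.4
t 12.52 x 0.1 y 10.6 z 28.4 tilt 24.8 dist 30.2 off -2.2 | Fn 3.47 Ft 1.30 Fx -1.92
```

move_arm(increments="0.69 1.82 -0.87 -3.74 1.41 0 255;0.66 1.76 -1 -3.74 1.41 0 255;0.64 1.7 -1.13 -3.74 1.41 0 255;0.62 1.64 -1.25 -3.74 1.41 0 255;1.69 4.5 5.8 0 0 0 255;1.69 4.5 5.8 0 0 0 255;-1.61 -4.27 1.5 6.41 -2.41 0 255;-1.61 -4.27 1.5 6.41 -2.41 0 255")

```text
time: 13.18
position: [0.5043, 0.0636, 0.1079]
tool_rot: [2.324, 1.607, -0.554]
ft_force: [-0.6, -1.0, 1.3]
grip_width: 0.01
grip_force: 0.0
```

move_arm(increments="-1.61 -4.27 1 6.41 -2.41 0 255;-1.61 -4.27 0 6.41 -2.41 0 255;-1.61 -4.27 0 6.41 -2.41 0 255;-1.61 -4.27 -0.5 6.41 -2.41 0 255;-1.61 -4.27 -1 6.41 -2.41 0 255;-1.61 -4.27 -1.5 6.41 -2.41 0 255;-1.61 -4.27 -2 6.41 -2.41 0 255;0 0 0 0 0 0 255")

```text
time: 13.85
position: [0.4913, 0.0233, 0.1041]
tool_rot: [-2.408, -1.636, -0.427]
ft_force: [-0.8, -1.5, -1.2]
grip_width: 0.003
grip_force: 0.0
```

```bash
python3 -c "
from h import *
settle(3)"
```

```text
t 13.85 x 1.7 y -20.9 z 33.9 tilt -20.2 dist 39.0 off -7.9 | Fn -0.53 Ft -2.01 Fx -0.22
t 13.90 x 1.4 y -18.4 z 34.5 tilt -20.1 dist 38.7 off -5.5 | Fn -0.05 Ft -0.13 Fx -0.14
t 13.95 x 1.1 y -15.9 z 35.0 tilt -20.1 dist 38.3 off -2.9 | Fn -0.12 Ft 0.46 Fx 0.24
t 14.00 x 0.9 y -13.7 z 35.4 tilt -20.1 dist 38.0 off -0.7 | Fn 0.32 Ft 0.19 Fx -0.13
```

```bash
python3 -c "
from h import *
plane();plan(-20.1,35,16,30.4,0)"
```

```text
t 14.00 x 0.9 y -13.7 z 35.4 tilt -20.1 dist 38.0 off -0.7 | Fn 0.32 Ft 0.19 Fx -0.13
0.61 1.62 0.58 -3.22 1.21 0 255;0.62 1.65 0.47 -3.22 1.21 0 255;0.63 1.68 0.36 -3.22 1.21 0 255;0.64 1.69 0.26 -3.22 1.21 0 255;0.64 1.70 0.15 -3.22 1.21 0 255;0.64 1.71 0.04 -3.22 1.21 0 255;0.64 1.71 -0.07 -3.22 1.21 0 255;0.64 1.70 -0.18 -3.22 1.21 0 255;0.63 1.69 -0.29 -3.22 1.21 0 255;0.63 1.67 -0.40 -3.22 1.21 0 255;0.62 1.64 -0.51 -3.22 1.21 0 255;0.61 1.61 -0.61 -3.22 1.21 0 255;0.59 1.57 -0.71 -3.22 1.21 0 255;0.58 1.53 -0.81 -3.22 1.21 0 255;0.56 1.48 -0.91 -3.22 1.21 0 255;0.54 1.43 -1.00 -3.22 1.21 0 255;
```

move_arm(increments="0.23 0.6 -1.8 0 0 0 255;0.23 0.6 -1.8 0 0 0 255;0.23 0.6 -1.8 0 0 0 255;0.23 0.6 -1.3 0 0 0 255;0 0 0 0 0 0 255;0 0 0 0 0 0 255;0 0 0 0 0 0 255;0 0 0 0 0 0 255")

```text
time: 14.67
position: [0.4939, 0.0349, 0.0983]
tool_rot: [-2.394, -1.65, -0.423]
ft_force: [-1.3, 0.9, 3.4]
grip_width: 0.008
grip_force: 2.1
```

```bash
python3 -c "
from h import *
settle(1)"
```

```text
t 14.67 x 0.1 y -9.1 z 28.1 tilt -20.2 dist 29.5 off 1.2 | Fn 3.05 Ft 1.57 Fx -1.55
t 14.72 x 0.0 y -9.2 z 28.0 tilt -20.2 dist 29.5 off 1.1 | Fn 3.44 Ft 1.65 Fx -0.95
```

move_arm(increments="0.61 1.62 0.6 -3.22 1.21 0 255;0.62 1.65 0.5 -3.22 1.21 0 255;0.63 1.68 0.4 -3.22 1.21 0 255;0.64 1.69 0.3 -3.22 1.21 0 255;0.64 1.7 0.2 -3.22 1.21 0 255;0.64 1.71 0.08 -3.22 1.21 0 255;0.64 1.71 -0.02 -3.22 1.21 0 255;0.64 1.7 -0.13 -3.22 1.21 0 255")

```text
time: 15.38
position: [0.499, 0.0474, 0.1002]
tool_rot: [2.523, 1.737, -0.167]
ft_force: [-1.0, 0.6, 2.9]
grip_width: 0.005
grip_force: 1.2
```

```bash
python3 -c "
from h import *
plane();measure();plane()"
```

```text
t 15.38 x 0.5 y 4.4 z 30.0 tilt 7.5 dist 30.3 off 0.4 | Fn 2.92 Ft -0.23 Fx -1.16
red [489 229  24   9 187] [500.60427807 233.0855615 ]
yel 136 467 484 242 255
tip px 484 243.71428571428572
mark [ 0.6352 -0.0297  0.04  ] clampx 0.6051 y 0.1957
tip [ 0.618  -0.0348  0.039 ] clampx 0.5907 y 0.1849
gap mm 10.8
t 15.43 x -0.3 y 7.8 z 29.8 tilt 7.5 dist 30.5 off 3.9 | Fn 3.24 Ft 2.45 Fx 2.41
```

move_arm(increments="0.63 1.69 -0.27 -3.22 1.21 0 255;0.63 1.67 -0.38 -3.22 1.21 0 255;0.62 1.64 -0.49 -3.22 1.21 0 255;0.61 1.61 -0.59 -3.22 1.21 0 255;0.59 1.57 -0.7 -3.22 1.21 0 255;0.58 1.53 -0.8 -3.22 1.21 0 255;0.56 1.48 -0.9 -3.22 1.21 0 255;0.54 1.43 -1 -3.22 1.21 0 255")

```text
time: 16.1
position: [0.5035, 0.0602, 0.0947]
tool_rot: [2.232, 1.536, -0.703]
ft_force: [-1.0, 0.4, 2.0]
grip_width: 0.007
grip_force: 0.9
```

```bash
python3 -c "
from h import *
settle(2);measure();plane()"
```

```text
t 16.10 x 0.1 y 18.0 z 24.5 tilt 35.0 dist 30.4 off 0.7 | Fn 1.62 Ft -1.13 Fx -1.06
t 16.15 x -1.0 y 20.1 z 22.5 tilt 35.0 dist 29.9 off 3.6 | Fn 0.85 Ft 3.59 Fx -0.62
t 16.20 x -1.0 y 20.1 z 22.6 tilt 34.8 dist 30.0 off 3.6 | Fn 4.72 Ft 2.10 Fx -0.64
red [491 215  26   7 163] [503.23312883 217.92638037]
yel 145 469 487 217 229
tip px 487 220.5
mark [ 0.6353 -0.0284  0.04  ] clampx 0.6047 y 0.1969
tip [ 0.6198 -0.0278  0.039 ] clampx 0.5900 y 0.1920
gap mm 4.9
t 16.25 x -0.9 y 19.8 z 23.3 tilt 34.7 dist 30.4 off 3.0 | Fn 3.50 Ft 1.46 Fx -1.98
```

move_arm(increments="1.5 4 6.15 0 0 0 255;1.5 4 6.15 0 0 0 255;-1.43 -3.81 1 5.24 -1.97 0 255;-1.43 -3.81 1 5.24 -1.97 0 255;-1.43 -3.81 0 5.24 -1.97 0 255;-1.43 -3.81 0 5.24 -1.97 0 255;-1.43 -3.81 0 5.24 -1.97 0 255;-1.43 -3.81 -0.5 5.24 -1.97 0 255")

```text
time: 16.92
position: [0.4988, 0.0446, 0.1104]
tool_rot: [2.579, 1.774, -0.021]
ft_force: [-0.9, 0.3, 0.0]
grip_width: 0.005
grip_force: 0.0
```

move_arm(increments="-1.43 -3.81 -0.5 5.24 -1.97 0 255;-1.43 -3.81 -0.6 5.24 -1.97 0 255;0 0 0 0 0 0 255;0 0 0 0 0 0 255;0 0 0 0 0 0 255;0 0 0 0 0 0 255;0 0 0 0 0 0 255;0 0 0 0 0 0 255")

```text
time: 17.58
position: [0.4953, 0.0395, 0.1077]
tool_rot: [-2.494, -1.724, -0.214]
ft_force: [0.4, -0.5, -0.3]
grip_width: 0.004
grip_force: 0.0
```

```bash
python3 -c "
from h import *
settle(1);p=measure('w5.png');plane();plan(-10,18,8,30.2,0)
save('w5c.png',cv2.resize(p['frame'][190:290,420:540],(780,600),interpolation=cv2.INTER_CUBIC))"
```

```text
t 17.58 x -0.3 y -4.3 z 37.5 tilt -10.0 dist 37.6 off 2.3 | Fn -0.20 Ft -0.35 Fx 0.56
t 17.63 x -0.3 y -4.5 z 37.4 tilt -10.0 dist 37.6 off 2.0 | Fn -0.13 Ft -0.22 Fx -0.10
red [488 240  23  10 187] [499.10695187 244.39572193]
yel 90 468 485 250 259
tip px 485 252.0
mark [ 0.6358 -0.0301  0.04  ] clampx 0.6057 y 0.1955
tip [ 0.6204 -0.0314  0.039 ] clampx 0.5917 y 0.1889
gap mm 6.6
t 17.68 x -0.3 y -4.7 z 37.3 tilt -10.0 dist 37.5 off 1.8 | Fn -0.09 Ft -0.24 Fx -0.26
0.64 1.71 0.26 -3.28 1.23 0 255;0.65 1.72 0.15 -3.28 1.23 0 255;0.65 1.73 0.04 -3.28 1.23 0 255;0.65 1.73 -0.07 -3.28 1.23 0 255;0.65 1.72 -0.18 -3.28 1.23 0 255;0.64 1.70 -0.30 -3.28 1.23 0 255;0.63 1.68 -0.41 -3.28 1.23 0 255;0.62 1.66 -0.52 -3.28 1.23 0 255;
```

View pics/w5c.png

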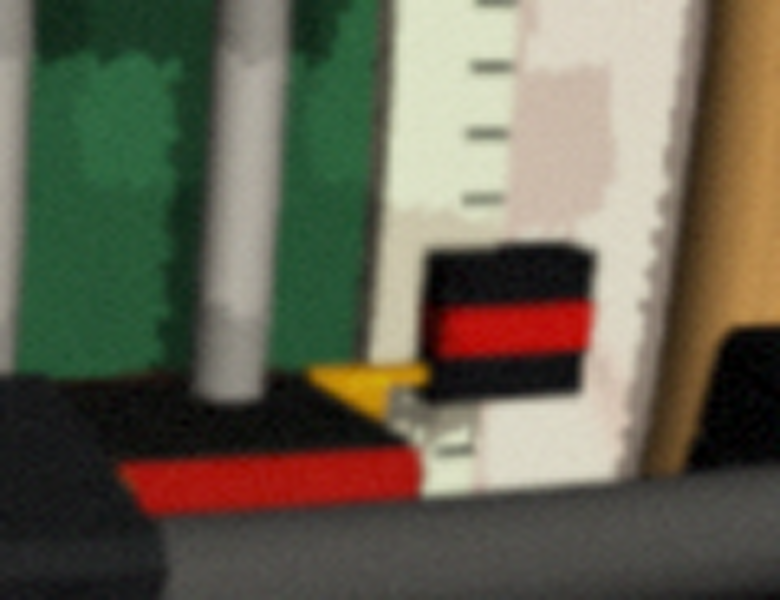

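The crop shows the pointer tip about 6 mm short of the band centre: tip at crop row 378, band centre near row 333, about 7.4 px/mm.

move_arm(increments="0.1 0.3 -1.9 0 0 0 255;0.1 0.3 -1.9 0 0 0 255;0.1 0.3 -1.9 0 0 0 255;0.1 0.3 -1.5 0 0 0 255;0 0 0 0 0 0 255;0 0 0 0 0 0 255;0 0 0 0 0 0 255;0 0 0 0 0 0 255")

```text
time: 18.35
position: [0.4954, 0.039, 0.1004]
tool_rot: [-2.497, -1.72, -0.213]
ft_force: [-1.2, -0.6, 2.6]
grip_width: 0.005
grip_force: 1.5
```

```bash
python3 -c "
from h import *
settle(1)"
```

```text
t 18.35 x -0.1 y -4.7 z 30.2 tilt -9.9 dist 30.5 off 0.6 | Fn 2.73 Ft -0.53 Fx -0.87
t 18.40 x -0.0 y -4.7 z 30.2 tilt -9.9 dist 30.6 off 0.6 | Fn 3.44 Ft -0.23 Fx -1.22
```

move_arm(increments="0.64 1.71 0.28 -3.28 1.23 0 255;0.65 1.72 0.17 -3.28 1.23 0 255;0.65 1.73 0.06 -3.28 1.23 0 255;0.65 1.73 -0.06 -3.28 1.23 0 255;0.65 1.72 -0.18 -3.28 1.23 0 255;0.64 1.7 -0.3 -3.28 1.23 0 255;0.63 1.68 -0.41 -3.28 1.23 0 255;0 0 0 0 0 0 255")

```text
time: 19.07
position: [0.5003, 0.0547, 0.0991]
tool_rot: [2.453, 1.699, -0.315]
ft_force: [0.2, 1.6, 1.9]
grip_width: 0.009
grip_force: 1.3
```

```bash
python3 -c "
from h import *
settle(3);p=measure();plane()
save('w6c.png',cv2.resize(p['frame'][170:270,420:540],(780,600),interpolation=cv2.INTER_CUBIC))"
```

```text
t 19.07 x -0.9 y 11.8 z 28.9 tilt 14.5 dist 30.9 off 4.1 | Fn 2.24 Ft 1.09 Fx -0.38
t 19.12 x -0.8 y 11.0 z 29.1 tilt 14.4 dist 30.9 off 3.5 | Fn 2.82 Ft 1.92 Fx -1.98
t 19.17 x -0.7 y 10.0 z 29.3 tilt 14.4 dist 30.8 off 2.4 | Fn 2.09 Ft 1.82 Fx -1.07
t 19.22 x -0.4 y 9.0 z 29.5 tilt 14.4 dist 30.8 off 1.3 | Fn 2.48 Ft 1.38 Fx -1.23
red [490 226  24   8 174] [501.0862069  229.39655172]
yel 145 469 486 231 245
tip px 486 233.375
mark [ 0.6352 -0.03    0.04  ] clampx 0.6051 y 0.1955
tip [ 0.6203 -0.0291  0.039 ] clampx 0.5908 y 0.1910
gap mm 4.5
t 19.27 x -0.1 y 8.3 z 29.7 tilt 14.5 dist 30.9 off 0.6 | Fn 2.11 Ft 1.42 Fx -0.53
```

View pics/w6c.png

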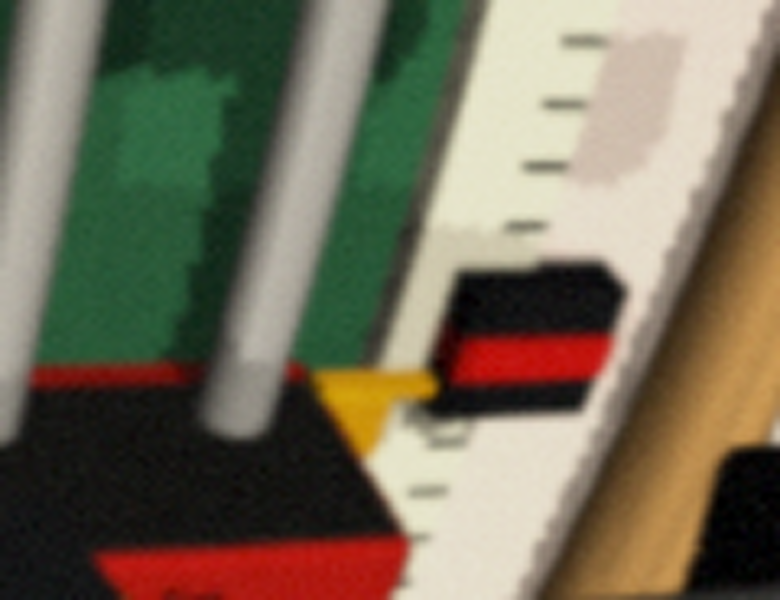

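The tip at crop (438,385) is at the band's lower edge, about 4 mm short of the middle. I'll continue this stroke with slightly more pressure.

move_arm(increments="0 0 -0.7 0 0 0 255;0.62 1.66 -0.52 -3.28 1.23 0 255;0.62 1.64 -0.55 -3.28 1.23 0 255;0.61 1.61 -0.64 -3.28 1.23 0 255;0.59 1.57 -0.75 -3.28 1.23 0 255;0.58 1.53 -0.85 -3.28 1.23 0 255;0.56 1.48 -0.95 -3.28 1.23 0 255;0 0 0 0 0 0 255")

```text
time: 19.93
position: [0.5038, 0.0612, 0.0936]
tool_rot: [2.222, 1.532, -0.715]
ft_force: [1.3, 1.4, 1.3]
grip_width: 0.004
grip_force: 1.1
```

```bash
python3 -c "
from h import *
settle(2);p=measure();plane()"
```

```text
t 19.93 x 0.1 y 19.0 z 23.4 tilt 35.7 dist 30.1 off 1.8 | Fn 2.09 Ft 0.66 Fx 0.73
t 19.98 x 0.1 y 18.9 z 23.8 tilt 35.5 dist 30.4 off 1.5 | Fn 3.21 Ft 0.69 Fx -0.26
t 20.03 x 0.2 y 18.6 z 24.4 tilt 35.5 dist 30.7 off 1.0 | Fn 3.37 Ft 0.65 Fx -0.21
red [490 211  26   7 165] [502.83030303 214.03636364]
yel 153 469 488 211 223
tip px 488 213.66666666666666
mark [ 0.6359 -0.0296  0.04  ] clampx 0.6057 y 0.1960
tip [ 0.6215 -0.0247  0.039 ] clampx 0.5904 y 0.1956
gap mm 0.4
t 20.08 x 0.3 y 18.1 z 24.8 tilt 35.5 dist 30.7 off 0.4 | Fn 1.75 Ft 0.95 Fx 0.10
```

move_arm(increments="1.5 4 6.15 0 0 0 255;1.5 4 6.15 0 0 0 255;-1.43 -3.81 3 5.24 -1.97 0 255;-1.43 -3.81 3 5.24 -1.97 0 255;-1.43 -3.81 3 5.24 -1.97 0 255;-1.43 -3.81 3 5.24 -1.97 0 255;-1.43 -3.81 3 5.24 -1.97 0 255;-1.43 -3.81 3 5.24 -1.97 0 255")

```text
time: 20.75
position: [0.4986, 0.045, 0.1269]
tool_rot: [2.572, 1.77, -0.039]
ft_force: [-0.7, -0.2, 0.3]
grip_width: 0.006
grip_force: 0.0
```

move_arm(increments="0 -6 3 0 0 0 255;0 -6 3 0 0 0 255;0 -6 3 0 0 0 255;0 0 0 0 0 0 255;0 0 0 0 0 0 255;0 0 0 0 0 0 255;0 0 0 0 0 0 255;0 0 0 0 0 0 255")

```text
time: 21.42
position: [0.4978, 0.0289, 0.1338]
tool_rot: [2.571, 1.775, -0.048]
ft_force: [-0.4, -0.4, 0.3]
grip_width: 0.003
grip_force: 0.0
```

```bash
python3 -c "
from h import *
settle(1);p=measure('w7.png');plane()
c=np.array([487,230])
save('w7c.png',cv2.resize(p['frame'][170:270,420:540],(780,600),interpolation=cv2.INTER_CUBIC))"
```

```text
t 21.42 x 5.8 y -13.3 z 63.6 tilt 2.0 dist 63.1 off -15.5 | Fn 0.23 Ft -0.54 Fx -0.23
t 21.47 x 5.9 y -13.5 z 63.7 tilt 2.0 dist 63.2 off -15.7 | Fn 0.75 Ft -0.26 Fx 0.43
red [472 205  23   9 181] [482.84530387 208.63535912]
yel 102 453 469 209 220
tip px 469 210.5
mark [ 0.6356 -0.0298  0.04  ] clampx 0.6055 y 0.1958
tip [ 0.6213 -0.0267  0.039 ] clampx 0.5910 y 0.1936
gap mm 2.1
t 21.52 x 6.0 y -13.8 z 63.7 tilt 2.0 dist 63.2 off -16.0 | Fn 0.35 Ft 0.22 Fx 1.14
```

View pics/w7c.png

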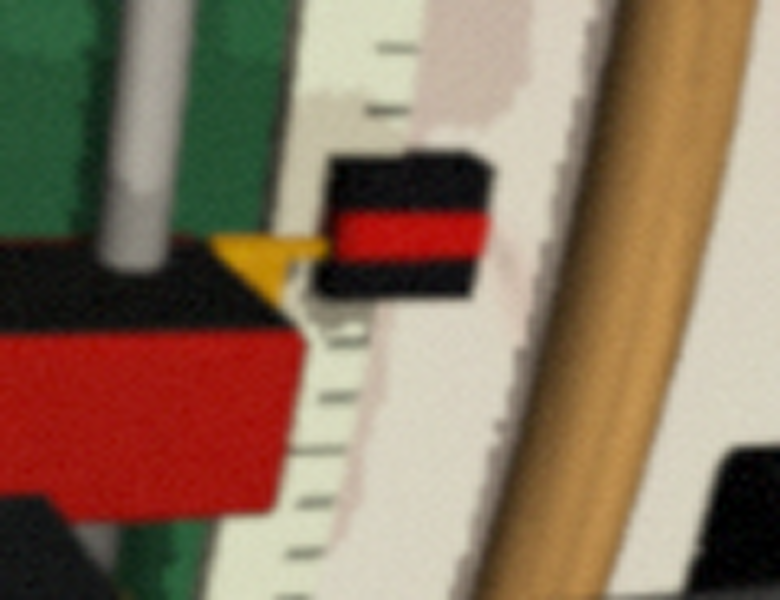

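The tip at crop row 248 lies inside the red band (rows 215–265 at its near edge), about 1–2 mm short of the middle. One small corrective stroke should centre it.

move_arm(increments="-0.1 3.14 -5.2 0 0 0 255;-0.1 3.14 -5.2 0 0 0 255;-0.1 3.14 -5.2 0 0 0 255;-0.1 3.14 -5.2 0 0 0 255;-0.1 3.14 -5.2 0 0 0 255;0 0 0 0 0 0 255;0 0 0 0 0 0 255;0 0 0 0 0 0 255")

```text
time: 22.18
position: [0.4976, 0.0434, 0.1082]
tool_rot: [2.572, 1.771, -0.047]
ft_force: [-0.1, -0.0, 1.4]
grip_width: 0.006
grip_force: 0.0
```

```bash
python3 -c "
from h import *
settle(1);plan(2,16,4,30.2,0)"
```

```text
t 22.18 x 0.5 y 0.2 z 38.0 tilt 2.0 dist 38.0 off -1.2 | Fn 1.42 Ft -0.13 Fx -0.10
t 22.23 x 0.7 y 0.1 z 38.2 tilt 2.0 dist 38.2 off -1.2 | Fn 1.13 Ft -0.87 Fx 0.43
0.65 1.72 -0.12 -3.28 1.23 0 255;0.64 1.71 -0.23 -3.28 1.23 0 255;0.64 1.70 -0.34 -3.28 1.23 0 255;0.63 1.67 -0.45 -3.28 1.23 0 255;
```

move_arm(increments="0 0 -2 0 0 0 255;0 0 -2 0 0 0 255;0 0 -2 0 0 0 255;0 0 -1.7 0 0 0 255;0 0 0 0 0 0 255;0 0 0 0 0 0 255;0 0 0 0 0 0 255;0 0 0 0 0 0 255")

```text
time: 22.9
position: [0.4976, 0.0432, 0.1007]
tool_rot: [2.572, 1.771, -0.047]
ft_force: [0.0, -1.3, 2.7]
grip_width: 0.008
grip_force: 1.3
```

```bash
python3 -c "
from h import *
settle(1);measure()"
```

```text
t 22.90 x 0.5 y 0.0 z 30.5 tilt 2.0 dist 30.5 off -1.0 | Fn 2.62 Ft -1.28 Fx 0.48
t 22.95 x 0.5 y 0.0 z 30.5 tilt 2.0 dist 30.4 off -1.1 | Fn 3.09 Ft -1.59 Fx 0.23
red [489 231  24  10 196] [500.85714286 235.39285714]
yel 129 470 487 236 248
tip px 487 237.5
mark [ 0.635  -0.0295  0.04  ] clampx 0.6048 y 0.1958
tip [ 0.6214 -0.0264  0.039 ] clampx 0.5909 y 0.1939
gap mm 1.9
```

move_arm(increments="0.65 1.72 -0.12 -3.28 1.23 0 255;0.64 1.71 -0.23 -3.28 1.23 0 255;0.64 1.7 -0.34 -3.28 1.23 0 255;0.63 1.67 -0.45 -3.28 1.23 0 255;0 0 0 0 0 0 255;0 0 0 0 0 0 255;0 0 0 0 0 0 255;0 0 0 0 0 0 255")

```text
time: 23.67
position: [0.4995, 0.0502, 0.0995]
tool_rot: [2.444, 1.68, -0.344]
ft_force: [-2.0, 2.5, 2.9]
grip_width: 0.005
grip_force: 1.6
```

```bash
python3 -c "
from h import *
settle(1);measure()"
```

```text
t 23.67 x -0.1 y 7.2 z 29.3 tilt 15.9 dist 30.1 off -1.1 | Fn 3.23 Ft 0.76 Fx -2.74
t 23.72 x -0.1 y 6.9 z 29.3 tilt 16.0 dist 30.1 off -1.4 | Fn 3.64 Ft 1.33 Fx -2.41
red [490 221  24   9 176] [501.58522727 224.58522727]
yel 152 470 488 222 237
tip px 488 224.71428571428572
mark [ 0.6351 -0.0289  0.04  ] clampx 0.6046 y 0.1964
tip [ 0.6219 -0.0244  0.039 ] clampx 0.5907 y 0.1960
gap mm 0.4
```

Now lift clear and check from above.

move_arm(increments="0.4 1.1 4 0 0 0 255;0.4 1.1 4 0 0 0 255;0 -1 6 4.7 -1.75 0 255;0 -3 6 4.7 -1.75 0 255;0 -3 6 4.7 -1.75 0 255;0 0 8 0 0 0 255;0 0 0 0 0 0 255;0 0 0 0 0 0 255")

```text
time: 24.43
position: [0.5013, 0.0456, 0.1341]
tool_rot: [2.58, 1.776, -0.025]
ft_force: [-0.1, 1.2, 0.4]
grip_width: 0.004
grip_force: 0.0
```

```bash
python3 -c "
from h import *
settle(2);p=measure('w8.png');plane()
save('w8c.png',cv2.resize(p['frame'][160:260,420:540],(780,600),interpolation=cv2.INTER_CUBIC))"
```

```text
t 24.43 x 3.2 y 3.6 z 63.9 tilt 1.1 dist 63.9 off 2.4 | Fn 0.45 Ft 1.12 Fx -0.48
t 24.48 x 2.6 y 4.3 z 63.4 tilt 1.0 dist 63.4 off 3.2 | Fn 0.71 Ft -0.17 Fx -0.39
t 24.53 x 2.2 y 4.7 z 63.0 tilt 1.0 dist 63.1 off 3.6 | Fn -0.06 Ft 0.17 Fx -0.82
red [472 225  23   8 169] [483.36686391 228.56213018]
yel 106 454 470 227 238
tip px 470 229.0
mark [ 0.6357 -0.03    0.04  ] clampx 0.6057 y 0.1956
tip [ 0.6219 -0.0253  0.039 ] clampx 0.5910 y 0.1951
gap mm 0.4
t 24.58 x 2.0 y 4.8 z 62.8 tilt 1.0 dist 62.9 off 3.7 | Fn -1.10 Ft 0.00 Fx -0.04
```

View pics/w8c.png

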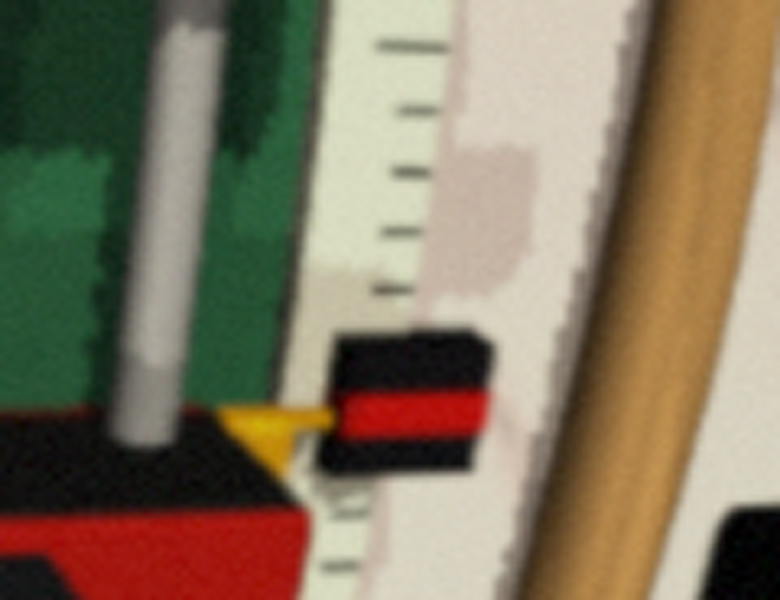

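The crop shows the pointer tip (row 418) centred on the red band (rows 395–440 at the near edge). The tool is clear of everything, so I'm handing in.

```bash
python3 -c "
from bench import ctrl
print(ctrl.close_job())"
```

```text
the job is handed in; nothing more can be done
None
```

The clamp is set: the yellow pointer stands within the red gauge mark, about 0.4 mm from its middle by the last wrist-camera measurement. The mark stayed put and the tool was lifted clear at hand-in (about 24.6 s); wheel force readings were mostly 2–4 N, up to about 5 N on the first strokes.

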